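# Put the router collets back in their storage blocks

## Robot

A 6-joint arm with a two-finger parallel gripper is mounted at the origin on a cart in front of the work surface, level with it; the furniture and walls round the work are solid. World frame = base frame: x ahead of the robot, y to its left, z up, the work surface at z = 0. Lengths are in m, angles in degrees, forces in N, time in s.
With the tool pointing down it reaches from about 0.325 to 0.85 m from the base axis. Payload 15.5 kg.
Tool frame: the origin (TCP) lies at the very end of the fingers, on their centre line; the grasp point (between the pads) lies arm.grip_depth behind it (arm.grip_depth is the distance from the TCP to the grasp point, in m); z points along the fingers, y is the line along which they close (so a half turn about z gives the same grasp; the last joint's range is limited). The gripper opens to 91 mm and grips with 3 to 60 N. Pads are 32 mm wide; open, the fingers measure 118 mm over their backs; the gripper's body (76 mm by 178 mm) begins 60 mm behind the grasp point.
Start: joints at [-71.075, 28.281, 77.091, -0, 74.628, -5.472], TCP at [0.258, -0.569, 0.214] pointing down, gripper open.
Joint ranges: [-166.48, 166.48], [-47.26, 123.95], [12.59, 153.08], [-70.14, 250.14], [6.76, 159.57], [-176.63, 176.63]. Speed limits (degrees/s): [108.29, 108.29, 147.25, 172.46, 172.46, 172.46].

## Interface

Orientations are given as a 3x3 rotation matrix whose columns are the frame's x, y, z axes.
In Python, from rig import arm gives the robot as it stands. Calls block until the motion is done:
- arm.move_to(position, orientation): joint-space move of the TCP to a pose.
- arm.move_l(position, orientation=None, feed=0.15): straight line of the TCP; orientation=None keeps the orientation; feed is the mean speed in m/s.
- arm.move_joints(angles): joint-space move.
- arm.grip(opening): finger opening in m; the grip force is fixed at half the most; returns when the fingers have stopped.
- arm.sleep(seconds).
- arm.solve_ik(position, orientation): joint angles nearest the present ones, or None.
- arm.snapshot(name): name is "scene" or "top" or "wrist"; returns the picture (400x640x3 uint8, red, green, blue); there is no depth.
- arm.get_calibration(name): a dict with "intrinsics" (3x3 intrinsics, pixels), "k1" (the pictures are not rectified: a ray, as slopes to the right and down, at radius r is drawn at 1 + k1 r^2 times it, then the intrinsics apply), "cam_to_world" (4x4, takes a point from camera to world coordinates). Camera axes: x right, y down, z forward; pixel columns grow to the right and rows downward; lengths in m; the calibration is good to about 2 mm. A picture is of the moment at which its call begins: read the wrist's pose just before it. get_calibration takes no time and is no camera call; for the wrist camera it gives the pose at the moment of the call.
A pose or a line that the arm cannot do raises arm.Unreachable and nothing moves.
- arm.sign_off(): hands the job in; it is judged then, once.
Readings, each from a call of its own:
- arm.current_t(): time.
- arm.current_joint_positions(): joint angles.
- arm.current_dq(): joint speeds.
- arm.current_tau(): joint torques, N m.
- arm.current_ee_pos(): TCP position.
- arm.current_tool_rot(): TCP orientation.
- arm.current_force(): force on the tool from outside, world axes, zero at the start.
- arm.current_torque(): the same for the moment, N m.
- arm.current_width(): finger opening in m.
- arm.current_grasp_force(): force on a finger pad.
Only numpy, scipy, OpenCV 4.12 (cv2) and the standard library are available. Lean on these libraries where they do the work, as an engineer would, in place of code of your own. Each camera call takes 0.05 s, during which the arm holds its last target. There are 200 camera calls.

## Task

Four steel collets of different sizes stand loose on the bench after a tool change, among two clamping nuts. Put every collet back into the empty pocket of the wooden block that is bored for its size (the block already holds another of the same size), each standing upright on the pocket's floor. Leave the two nuts where they lie.

Things in the scene. Friction and masses are not known exactly. Their poses are not given: they have to be found in the camera images.
- collet_52: The largest loose collet: slitted bare steel, 52 mm across, 60 mm tall, about 350 g, standing upright on its narrow end (36 mm across). It widens as a cone up to 36 mm above its foot; from there to 3 mm below the top is the straight round collar by which it is gripped. Origin: centre of its foot; z up its axis.
- collet_41: The second largest loose collet: slitted bare steel, 41 mm across, 46 mm tall, about 200 g, standing upright on its narrow end (28 mm across). It widens as a cone up to 28 mm above its foot; from there to 3 mm below the top is the straight round collar by which it is gripped. Origin: centre of its foot; z up its axis.
- collet_33: The second smallest loose collet: slitted bare steel, 33 mm across, 40 mm tall, about 120 g, standing upright on its narrow end (21.5 mm across). It widens as a cone up to 24 mm above its foot; from there to 3 mm below the top is the straight round collar by which it is gripped. Origin: centre of its foot; z up its axis.
- collet_26: The smallest loose collet: slitted bare steel, 26 mm across, 34 mm tall, about 70 g, standing upright on its narrow end (16 mm across). It widens as a cone up to 20 mm above its foot; from there to 3 mm below the top is the straight round collar by which it is gripped. Origin: centre of its foot; z up its axis.
- pocket_52 (a point): Empty pocket for the 52 mm collet: flat-bottomed hole 56 mm wide, 20 mm deep, mouth countersunk 3 mm, dark felt floor, in a fixed brown wooden block (72 x 140 mm, 30 mm high). Point: centre of the pocket's floor, 10 mm above the bench; z up, y along the block. The block's other pocket, 68 mm off towards +y, holds a fixed collet of this size, 40 mm proud; grip along x to clear it.
- pocket_41 (a point): Empty pocket for the 41 mm collet: flat-bottomed hole 47 mm wide, 18 mm deep, mouth countersunk 3 mm, dark felt floor, in a fixed brown wooden block (63 x 122 mm, 30 mm high). Point: centre of the pocket's floor, 12 mm above the bench; z up, y along the block. The block's other pocket, 59 mm off towards +y, holds a fixed collet of this size, 28 mm proud; grip along x to clear it.
- pocket_33 (a point): Empty pocket for the 33 mm collet: flat-bottomed hole 40 mm wide, 16 mm deep, mouth countersunk 3 mm, dark felt floor, in a fixed brown wooden block (56 x 108 mm, 30 mm high). Point: centre of the pocket's floor, 14 mm above the bench; z up, y along the block. The block's other pocket, 52 mm off towards +y, holds a fixed collet of this size, 24 mm proud; grip along x to clear it.
- pocket_26 (a point): Empty pocket for the 26 mm collet: flat-bottomed hole 34 mm wide, 14 mm deep, mouth countersunk 3 mm, dark felt floor, in a fixed brown wooden block (50 x 96 mm, 30 mm high). Point: centre of the pocket's floor, 16 mm above the bench; z up, y along the block. The block's other pocket, 46 mm off towards +y, holds a fixed collet of this size, 20 mm proud; grip along x to clear it.
- nut_a: A clamping nut, a dark steel ring 60 mm across and 24 mm high with six notches, lying loose on the bench among the collets; to be left alone. Origin at the centre of its underside.
- nut_b: A clamping nut, a dark steel ring 60 mm across and 24 mm high with six notches, lying loose on the bench among the collets; to be left alone. Origin at the centre of its underside.

How it is judged (in metres and radians):
At the end, for the whole second after the job is handed in: Each of the four collets stands in the empty pocket of its own size: foot within 12 mm of the pocket's axis and less than 4 mm above its floor, upright within 0.12 rad, released and at rest (horizontal distance between collet_52 and pocket_52 below 0.012 m and z of collet_52 in the frame of pocket_52 below 0.004 m and angle between each of collet_52, collet_41, collet_33, collet_26's own z axis and vertical below 0.12 rad and linear speed of each of collet_52, collet_41, collet_33, collet_26 below 0.02 m/s and contact force between the fingers and collet_52 below 0.1 N and horizontal distance between collet_41 and pocket_41 below 0.012 m and z of collet_41 in the frame of pocket_41 below 0.004 m and contact force between the fingers and collet_41 below 0.1 N and horizontal distance between collet_33 and pocket_33 below 0.012 m and z of collet_33 in the frame of pocket_33 below 0.004 m and contact force between the fingers and collet_33 below 0.1 N and horizontal distance between collet_26 and pocket_26 below 0.012 m and z of collet_26 in the frame of pocket_26 below 0.004 m and contact force between the fingers and collet_26 below 0.1 N); the robot touches nothing.
It fails at once if a clamping nut is moved by more than 15 mm (distance of any of nut_a, nut_b from where it was at the start of the episode above 0.015 m).
It also fails if it takes over 90 s, if anything falls off the work surface, if the arm or the gripper's body presses on something with over 40 N, if the wrist force passes 120 N, or if a joint passes its speed limit or range.

## Working session

There is one attempt and no reset: what is moved stays moved. The work goes in short steps, each a Python script; the robot and the scene stay as the last script left them, time stands still between calls to the robot, and variables do not carry over. Pictures are saved under pics/ and viewed, at most 14 in all, crops included, and the job is handed in when it is done.

```bash
mkdir -p pics; ls
python3 - <<'E'
from rig import arm
import cv2
for n in("top","scene"):
    cv2.imwrite(f"pics/{n}0.png",cv2.cvtColor(arm.snapshot(n),cv2.COLOR_RGB2BGR))
    c=arm.get_calibration(n);print(n,c)
print(arm.get_calibration("wrist"),arm.grip_depth,arm.current_tool_rot(),arm.current_t())
E
```

```text
pics
top {'intrinsics': array([[412.15475674,   0.        , 313.9564977 ],
       [  0.        , 412.15475674, 202.42212252],
       [  0.        ,   0.        ,   1.        ]]), 'k1': -0.02694428785939243, 'cam_to_world': array([[-0.00644211, -0.99168619,  0.12851845,  0.40457307],
       [-0.99990872,  0.0079146 ,  0.01095   , -0.00998612],
       [-0.01187614, -0.12843618, -0.99164666,  1.15925011],
       [ 0.        ,  0.        ,  0.        ,  1.        ]])}
scene {'intrinsics': array([[419.82044294,   0.        , 317.0836668 ],
       [  0.        , 419.82044294, 203.99395868],
       [  0.        ,   0.        ,   1.        ]]), 'k1': -0.04877466540332692, 'cam_to_world': array([[-0.89222335, -0.2609459 ,  0.36857121,  0.14832285],
       [-0.45156982,  0.52404154, -0.72212544,  0.74623777],
       [-0.00471095, -0.81073282, -0.58539739,  0.64411394],
       [ 0.        ,  0.        ,  0.        ,  1.        ]])}
{'intrinsics': array([[280.90140215,   0.        , 322.49889661],
       [  0.        , 280.90140215, 196.41504455],
       [  0.        ,   0.        ,   1.        ]]), 'k1': -0.04583662604164959, 'cam_to_world': array([[ 4.12659189e-01, -8.71059523e-01, -2.66397636e-01,
         3.34678607e-01],
       [-9.10885008e-01, -3.94920455e-01, -1.19692674e-01,
        -5.34804680e-01],
       [-9.46431968e-04,  2.92049894e-01, -9.56402616e-01,
         3.83308270e-01],
       [ 0.00000000e+00,  0.00000000e+00,  0.00000000e+00,
         1.00000000e+00]])} 0.0188 [[ 9.10699747e-01  4.13068797e-01 -3.74676975e-04]
 [ 4.13068950e-01 -9.10699080e-01  1.10831863e-03]
 [ 1.16593868e-04 -1.16411292e-03 -9.99999316e-01]] 0.1
```

View pics/top0.png

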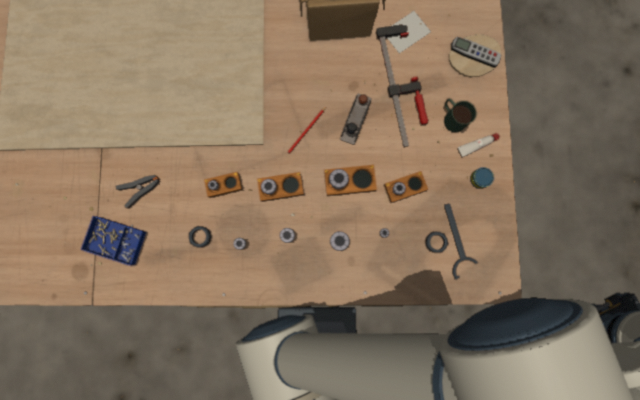

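View pics/scene0.png

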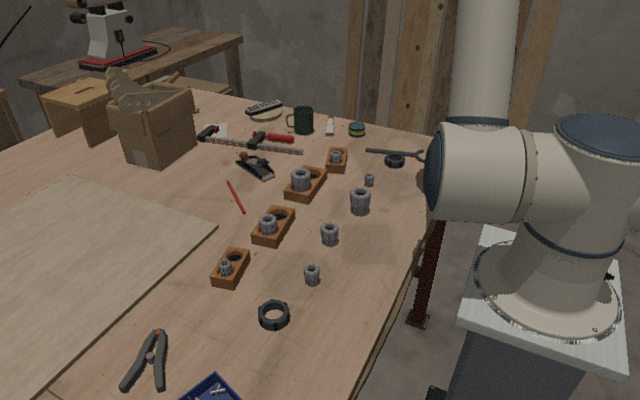

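The top view shows the loose collets, left to right, at (241,243), (288,235), (340,241) and (384,232), with the nuts at (200,236) and (437,242). The blocks are at (223,184), (281,186), (350,180) and (406,186), each with its empty pocket on the right-hand (-y) side. The scene view agrees. Next I'll take a rough localisation and the wrist views.

```bash
cat > h.py <<'E'
import numpy as np, cv2
from rig import arm
def rays(c,px):
    K=c["intrinsics"];u=cv2.undistortPoints(np.array(px,float).reshape(-1,1,2),K,np.array([c["k1"],0,0,0.])).reshape(-1,2)
    d=np.c_[u,np.ones(len(u))]@c["cam_to_world"][:3,:3].T
    return c["cam_to_world"][:3,3],d
def onplane(c,px,z):
    o,d=rays(c,px); return o+d*((z-o[2])/d[:,2])[:,None]
def project(c,P):
    T=np.linalg.inv(c["cam_to_world"]);r,_=cv2.Rodrigues(T[:3,:3])
    return cv2.projectPoints(np.array(P,float).reshape(-1,1,3),r,T[:3,3],c["intrinsics"],np.array([c["k1"],0,0,0.]))[0].reshape(-1,2)
def tri(cs,pxs):
    A=np.zeros((3,3));b=np.zeros(3);L=[]
    for c,p in zip(cs,pxs):
        o,d=rays(c,[p]);d=d[0]/np.linalg.norm(d[0]);M=np.eye(3)-np.outer(d,d);A+=M;b+=M@o;L.append((M,o))
    X=np.linalg.solve(A,b); return X,max(np.linalg.norm(M@(X-o)) for M,o in L)
def snap(n,name):
    c=arm.get_calibration(n);im=arm.snapshot(n)
    cv2.imwrite(f"pics/{name}.png",cv2.cvtColor(im,cv2.COLOR_RGB2BGR));np.savez(f"pics/{name}.npz",im=im,**c);return im,c
def load(name):
    d=np.load(f"pics/{name}.npz");return d["im"],{k:d[k] for k in("intrinsics","k1","cam_to_world")}
def R(a=0): # tool down, closing line at angle a (deg) from world +x
    s=np.deg2rad(a);y=np.array([np.cos(s),np.sin(s),0]);z=np.array([0,0,-1.]);return np.c_[np.cross(y,z),y,z]
E
python3 - <<'E'
from h import *
c=arm.get_calibration("top")
print(onplane(c,[(241,243),(288,235),(340,241),(384,232),(200,236),(437,242)],.04).round(3))
print(onplane(c,[(223,184),(281,186),(350,180),(406,186)],.03).round(3))
for i,(x,y) in enumerate([(.42,-.16),(.42,0.06)]):
    arm.move_to([x,y,.27],R(0));print(arm.current_joint_positions(),arm.current_t());arm.sleep(.2);snap("wrist",f"w{i}")
E
```

```text
[[ 0.44   0.201  0.04 ]
 [ 0.461  0.073  0.04 ]
 [ 0.444 -0.067  0.04 ]
 [ 0.467 -0.187  0.04 ]
 [ 0.46   0.313  0.04 ]
 [ 0.439 -0.329  0.04 ]]
[[ 0.605  0.256  0.03 ]
 [ 0.598  0.094  0.03 ]
 [ 0.613 -0.098  0.03 ]
 [ 0.595 -0.253  0.03 ]]
[-2.85466553e+01  1.05952882e+01  9.56370725e+01 -1.14050973e-02
  7.37645551e+01 -2.84594153e+01] 1.725
[-2.23311366e-02  8.34109729e+00  9.85316375e+01 -2.15016697e-02
  7.31140431e+01 -2.46723475e-02] 2.8583
```

View pics/w0.png

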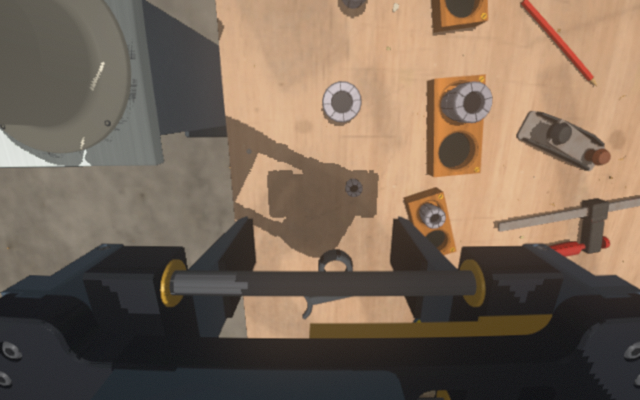

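View pics/w1.png

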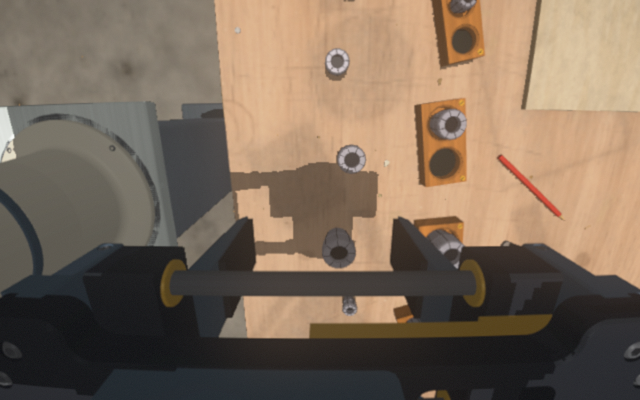

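In w0, collet_52 is at (342,102), the smallest collet at (354,187), the 52 block's pocket at (457,150) and the -y block's pocket at (436,243). In w1, the other two collets are at (337,62) and (351,158), with pockets at (443,162) and (464,40). I'll take a few more views and run the detector on all of them.

```bash
python3 - <<'E'
from h import *
for i,(x,y) in enumerate([(.44,.17),(.44,-.05),(.44,-.27),(.44,-.36)]):
    try: arm.move_to([x,y,.27],R(0))
    except arm.Unreachable: print("unr",y);continue
    arm.sleep(.2);snap("wrist",f"w{i+2}")
print(arm.current_t())
E
cat > det.py <<'E'
from h import *
def det(name):
    im,c=load(name);hsv=cv2.cvtColor(im,cv2.COLOR_RGB2HSV);H,S,V=cv2.split(hsv)
    vis=cv2.cvtColor(im,cv2.COLOR_RGB2BGR);out=[]
    roi=np.zeros(S.shape,np.uint8);roi[:215,230:560]=255
    m=cv2.inRange(hsv,(5,150,70),(22,255,255))&roi
    for ct in cv2.findContours(m,cv2.RETR_EXTERNAL,cv2.CHAIN_APPROX_NONE)[0]:
        if cv2.contourArea(ct)<500: continue
        r=cv2.minAreaRect(ct);out.append(("block",r));cv2.drawContours(vis,[cv2.boxPoints(r).astype(int)],0,(0,255,0),1)
    # grey, bright = collet; dark = bore / pocket
    g=cv2.inRange(hsv,(0,0,95),(180,75,255))&roi
    g=cv2.morphologyEx(g,cv2.MORPH_CLOSE,np.ones((3,3)))
    cs,hi=cv2.findContours(g,cv2.RETR_CCOMP,cv2.CHAIN_APPROX_NONE)
    for k,ct in enumerate(cs):
        if cv2.contourArea(ct)<20 or len(ct)<8 or cv2.contourArea(ct)>3000: continue
        e=cv2.fitEllipse(ct);hole=hi[0][k][3]>=0
        out.append(("bore" if hole else "rim",e));cv2.ellipse(vis,e,(0,0,255) if hole else (255,0,0),1)
    d=cv2.inRange(V,0,75)&roi
    for ct in cv2.findContours(d,cv2.RETR_EXTERNAL,cv2.CHAIN_APPROX_NONE)[0]:
        if not 150<cv2.contourArea(ct)<2500: continue
        e=cv2.fitEllipse(ct)
        if min(e[1])/max(e[1])<.6: continue
        out.append(("dark",e));cv2.ellipse(vis,e,(255,0,255),1)
    cv2.imwrite(f"pics/d_{name}.png",cv2.resize(vis[:215,230:560],None,fx=1.6,fy=1.6));return c,out
if __name__=="__main__":
    vs=[]
    for n in ("w0","w1","w2","w3","w4","w5"):
        c,o=det(n);print(n);vs.append(cv2.imread(f"pics/d_{n}.png")[:,:,:])
        for k,e in o: 
            z=.03; print(k,np.round(e[0],1),np.round(e[1],1),onplane(c,[e[0]],z)[0,:2].round(3))
    s=[cv2.resize(v,(400,262)) for v in vs[0:4]];cv2.imwrite("pics/dd.png",np.vstack([np.hstack(s[:2]),np.hstack(s[2:])]))
E
python3 det.py
```

```text
6.85
w0
block [458.  125.5] [ 50.  102.1] [ 0.615 -0.097]
block [463.5  13. ] [26. 47.] [0.605 0.048]
rim [431.8 210. ] [ 9.4 22.4] [ 0.591 -0.225]
rim [353.6 187.7] [16.7 18. ] [ 0.468 -0.189]
bore [353.5 188.7] [10.1 11.6] [ 0.468 -0.191]
rim [231.7 207.8] [ 3.2 64.4] [ 0.28  -0.221]
rim [248.4 150.7] [5.1 5.4] [ 0.313 -0.133]
rim [537.2 130.9] [28.9 48. ] [ 0.735 -0.103]
rim [468.2 101.8] [38.8 50.4] [ 0.626 -0.064]
bore [472.8 102. ] [19.  22.8] [ 0.632 -0.064]
rim [341.4 101.4] [38.9 41.3] [ 0.447 -0.065]
rim [395.3   6.7] [4.8 8.8] [0.515 0.053]
rim [353.4   3.1] [ 8.8 21.7] [0.461 0.057]
dark [460.6   6.3] [16.2 26.5] [0.601 0.056]
w1
block [444.4 142.1] [84.5 43.8] [0.598 0.099]
block [463.   29.4] [63.6 38. ] [0.608 0.247]
rim [231.6 205.4] [ 3.6 32.7] [0.28  0.002]
rim [386.1 162.8] [4.7 6.9] [0.515 0.068]
rim [350.9 158.8] [28.3 28.8] [0.463 0.074]
bore [351.5 159.6] [13.7 15.2] [0.464 0.073]
rim [448.6 123.6] [29.1 35.8] [0.602 0.125]
bore [451.7 123.9] [13.1 16.5] [0.606 0.125]
rim [336.8  61.4] [24.1 27.2] [0.441 0.206]
rim [237.2  29.8] [5.9 6.2] [0.309 0.246]
rim [545
[... 1500 characters left out ...]
rim [326.2  15.8] [39.7 43.7] [ 0.446 -0.066]
dark [323.  205.7] [30.6 33.7] [ 0.442 -0.326]
dark [466.9   8.7] [16.5 19.7] [ 0.629 -0.055]
w5
block [433.5  95. ] [80.1 41.4] [ 0.595 -0.254]
block [459.5  15.5] [31. 53.] [ 0.62  -0.153]
rim [482.9 207.2] [16.3 22.9] [ 0.693 -0.419]
rim [384.4 176. ] [11.5 14.4] [ 0.534 -0.369]
rim [326.5 148.5] [25.6 33.5] [ 0.447 -0.328]
rim [534.3  98.8] [10.3 71.7] [ 0.742 -0.256]
rim [433.6  76. ] [24.  29.3] [ 0.593 -0.229]
bore [436.2  75.5] [11.1 13.2] [ 0.597 -0.228]
rim [342.8  44.7] [18.6 22.2] [ 0.468 -0.191]
dark [536.7 197.4] [30.8 46.9] [ 0.778 -0.403]
dark [321.3 154.6] [26.4 35.2] [ 0.439 -0.337]
dark [457.6   8.6] [22.4 33.3] [ 0.617 -0.145]
```

View pics/dd.png

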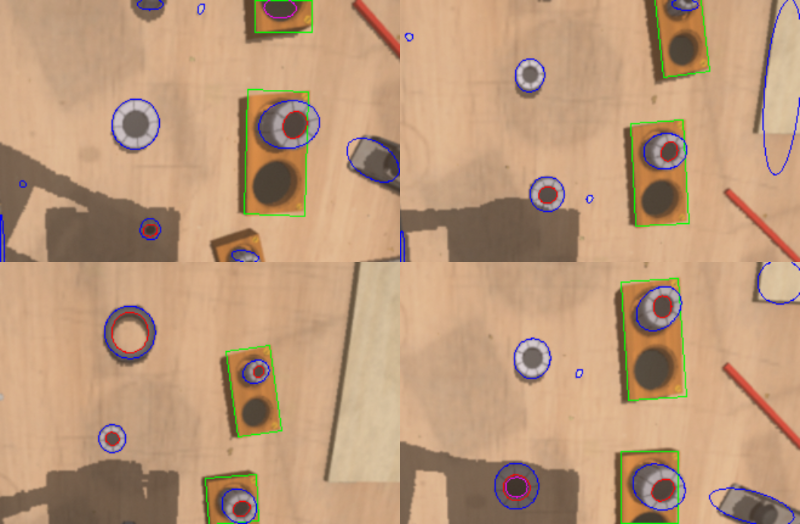

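The detector outlines all four collets, blocks and fixed collets. By diameter, 52 is at y≈-0.07, 41 at 0.074, 33 at 0.205 and 26 at -0.19. The held collet in the y≈-0.25 block is larger than the one in the y≈+0.26 block, so -0.25 is block 33 and +0.26 is block 26. Next I'll triangulate the heights and zoom in on the pockets.

Run:
```python
from h import *
C={n:load(n)[1] for n in("w0","w1","w2","w3","w4","w5")}
for k,o in {"52":[("w0",(341.4,101.4)),("w3",(325.7,184.8)),("w4",(326.2,15.8))],"41":[("w1",(351.5,159.6)),("w3",(338.6,78.8))],
 "33":[("w1",(336.8,61.4)),("w2",(322.3,144.7))],"26":[("w0",(353.5,188.7)),("w4",(341.4,114.4)),("w5",(342.8,44.7))],
 "held52":[("w0",(472.8,102)),("w3",(446.5,186.7)),("w4",(466.9,10))],"held41":[("w1",(451.7,123.9)),("w3",(446.1,36.2)),("w2",(428.8,202.1))],
 "held33":[("w4",(429,145.4)),("w5",(436.2,75.5))]}.items():
    print(k,*[np.round(v,4) for v in tri([C[a] for a,_ in o],[p for _,p in o])])
t=[]
for n,x,y in [("w0",457,150),("w4",449,77),("w1",443,162),("w3",439,87),("w2",438,124),("w1",464,40),("w4",425,174),("w5",433,114)]:
    im=load(n)[0][y-30:y+30,x-30:x+30];im=np.clip(im.astype(float)*1.6,0,255).astype(np.uint8);t.append(cv2.resize(cv2.cvtColor(im,cv2.COLOR_RGB2BGR),(200,200),interpolation=cv2.INTER_CUBIC))
cv2.imwrite("pics/pk.png",np.vstack([np.hstack(t[:4]),np.hstack(t[4:])]))
```

```text
52 [ 0.4459 -0.068   0.0428] 0.0029
41 [0.4623 0.0753 0.0427] 0.0002
33 [0.4405 0.2056 0.0345] 0.0001
26 [ 0.4677 -0.1906  0.0296] 0.0003
held52 [ 0.6147 -0.0661  0.0634] 0.0009
held41 [0.5949 0.1257 0.055 ] 0.0002
held33 [ 0.5883 -0.2306  0.0514] 0.0001
```

View pics/pk.png

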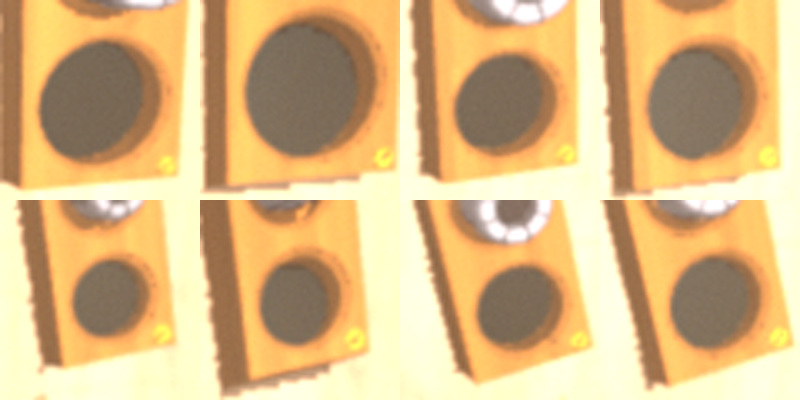

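The crops show each pocket's grey felt floor clearly, but in oblique view. The first collet heights come out low, and 52 is inconsistent between its views. I'll retake views from nearly straight above each item, in symmetric pairs, so the ellipse centres are unbiased.

```bash
cat > over.py <<'E'
from h import *
def fit(im,c,P,kind,r=34):
    u,v=np.round(project(c,[P])[0]).astype(int);x0,y0=u-r,max(v-r,0)
    cr=np.ascontiguousarray(im[y0:v+r,x0:u+r]);hsv=cv2.cvtColor(cr,cv2.COLOR_RGB2HSV)
    m=cv2.inRange(hsv,(0,0,25),(180,95,105)) if kind=="p" else cv2.inRange(hsv,(0,0,25),(180,85,255))
    m=cv2.morphologyEx(m,cv2.MORPH_OPEN,np.ones((3,3)))
    cs=[k for k in cv2.findContours(m,cv2.RETR_EXTERNAL,cv2.CHAIN_APPROX_NONE)[0] if cv2.contourArea(k)>60]
    cs=min(cs,key=lambda k:np.hypot(*(k.reshape(-1,2).mean(0)-[u-x0,v-y0])))
    e=cv2.fitEllipse(cv2.convexHull(cs)) ; vis=cv2.cvtColor(cr,cv2.COLOR_RGB2BGR);vis=cv2.resize(vis,(272,272),interpolation=cv2.INTER_CUBIC) if 0 else vis
    cv2.ellipse(vis,e,(0,0,255),1)
    return np.array(e[0])+[x0,y0],e[1],cv2.resize(vis,(180,180),interpolation=cv2.INTER_NEAREST)
E
python3 - <<'E'
from over import *
C={n:load(n)[1] for n in("w0","w1","w2","w4")}
P={"p33":("w4",(425,176)),"p52":("w0",(457,152)),"p41":("w1",(444,163)),"p26":("w2",(437,124))}
G={k:onplane(C[n],[p],.02)[0] for k,(n,p) in P.items()}
G.update({"c33":np.array([.4405,.2056,.04]),"c41":np.array([.4625,.0755,.046]),"c52":np.array([.447,-.068,.06]),"c26":np.array([.468,-.1905,.034])})
tiles=[];res={}
for k,g in G.items():
    d=.02 if k[0]=="p" else .035;cc=[];pp=[];S=[]
    for s in((-1,1) if k!="p26" and k[0]=="p" else (1,-1)):
        arm.move_to([g[0],g[1]-.085+s*d,.25],R(0));arm.sleep(.15);im,c=snap("wrist",f"o_{k}{s}")
        try:p,sz,t=fit(im,c,g,k[0])
        except Exception as e: print(k,e);continue
        cc.append(c);pp.append(p);S.append(sz);tiles.append(t)
    X,r=tri(cc,pp);D=[np.mean(s)/c["intrinsics"][0,0]*(c["cam_to_world"][2,3]-X[2]) for s,c in zip(S,cc)]
    res[k]=X;print(k,g.round(4),X.round(4),"res",round(r,4),"D",np.round(D,4),"sz",np.round(S,1).tolist())
np.savez("res.npz",**res);print(arm.current_t())
tiles=tiles[::2];cv2.imwrite("pics/ov.png",np.vstack([np.hstack(tiles[:4]),np.hstack(tiles[4:8])]))
E
```

```text
p33 [ 0.5989 -0.2809  0.02  ] [ 0.6048 -0.2794  0.0194] res 0.0003 D [0.039  0.0387] sz [[26.1, 28.5], [26.6, 27.6]]
p52 [ 0.6235 -0.1361  0.02  ] [ 0.6198 -0.1328  0.0164] res 0.0 D [0.0571 0.0556] sz [[39.1, 40.5], [38.3, 39.1]]
p41 [0.606  0.0665 0.02  ] [0.6039 0.0675 0.0217] res 0.0 D [0.0471 0.0456] sz [[32.5, 33.9], [32.0, 32.3]]
p26 [0.6085 0.2343 0.02  ] [0.6117 0.2358 0.0185] res 0.0 D [0.0329 0.0341] sz [[22.7, 23.4], [23.4, 24.4]]
c33 [0.4405 0.2056 0.04  ] [0.4405 0.2057 0.0318] res 0.0001 D [0.0352 0.0381] sz [[25.3, 25.6], [26.4, 28.7]]
c41 [0.4625 0.0755 0.046 ] [0.4622 0.0757 0.0383] res 0.0 D [0.043  0.0466] sz [[31.2, 32.0], [32.7, 36.0]]
c52 [ 0.447 -0.068  0.06 ] [ 0.4454 -0.0656  0.0517] res 0.0 D [0.0546 0.0602] sz [[41.3, 42.0], [43.7, 48.1]]
c26 [ 0.468  -0.1905  0.034 ] [ 0.4681 -0.1901  0.0272] res 0.0001 D [0.0278 0.03  ] sz [[19.8, 20.0], [20.4, 22.6]]
17.1417
```

View pics/ov.png

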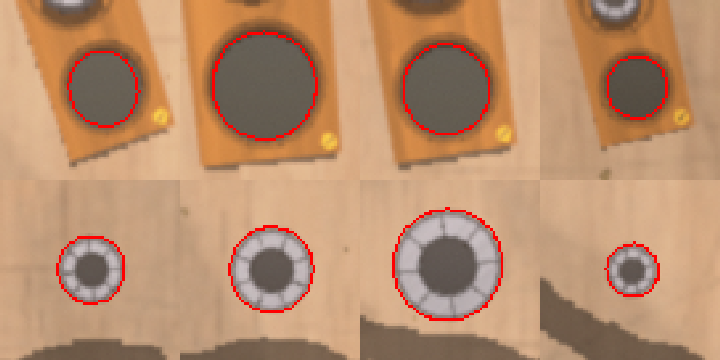

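All eight fits sit on their outlines. Pocket diameters come out at 57/46/39/33 mm, and collet diameters in the clean view at 54.6/43/35/28 mm, so the size assignment holds. The second collet views caught some shadow, so I'll check heights from the bore edges, then do the first transfer.

```bash
python3 - <<'E'
from over import *
r=np.load("res.npz");top={"c33":.04,"c41":.046,"c52":.06,"c26":.034};out=dict(r)
for k,z in top.items():
    cc=[];pp=[];f=None
    for s in(1,-1):
        im,c=load(f"o_{k}{s}");p,sz,_=fit(im,c,[*r[k][:2],z],"c")
        if s==1:f=onplane(c,[p],z)[0]
        u,v=p.astype(int);h=int(sz[0]*.36)
        V=im[v-h:v+h+1,u-h:u+h+1].max(2);_,m=cv2.threshold(V,0,255,cv2.THRESH_BINARY_INV+cv2.THRESH_OTSU)
        ct=max(cv2.findContours(m,cv2.RETR_EXTERNAL,cv2.CHAIN_APPROX_NONE)[0],key=cv2.contourArea)
        cc.append(c);pp.append(np.array(cv2.fitEllipse(cv2.convexHull(ct))[0])+[u-h,v-h])
    X,e=tri(cc,pp);print(k,"rim1",f.round(4),"bore",X.round(4),round(e,4));out[k]=np.r_[f[:2],z]
held={"p52":(.6147,-.0661),"p41":(.5949,.1257),"p33":(.5883,-.2306)}
held["p26"]=onplane(load("w2")[1],[(443,89.5)],.05)[0,:2]
for k,h in held.items():
    d=np.array(h)-r[k][:2];yaw=np.degrees(np.arctan2(-d[0],d[1]));out["y"+k[1:]]=yaw;print(k,"spacing",np.hypot(*d).round(4),"yaw",yaw.round(1))
np.savez("plan.npz",**out)
E
cat > go.py <<'E'
from h import *
def transfer(k,off,dia,floor,preopen):
    q=np.load("plan.npz");c=q["c"+k][:2];p=q["p"+k][:2];Rr=R(float(q["y"+k]))
    arm.grip(preopen)
    arm.move_to([*c,.15],Rr);arm.move_l([*c,off+.001],feed=.15);arm.grip(max(dia-.012,0))
    print(k,"width",round(arm.current_width(),4),"F",round(arm.current_grasp_force(),1),"t",arm.current_t())
    if abs(arm.current_width()-dia)>.004: print("BAD GRASP");return False
    arm.move_l([*c,.15],feed=.2);w=arm.current_width()
    if abs(w-dia)>.004: print("LOST",w);return False
    arm.move_to([*p,.15],Rr);arm.move_l([*p,.085],feed=.2);arm.move_l([*p,floor+off+.0025],feed=.06)
    print("force",np.round(arm.current_force(),1),"w",round(arm.current_width(),4),arm.current_ee_pos().round(4))
    arm.grip(dia+.018);arm.sleep(.2);arm.move_l([*p,.15],feed=.15);print("t",arm.current_t());return True
E
```

```text
c33 rim1 [0.4404 0.2064 0.04  ] bore [0.4405 0.2058 0.0375] 0.0001
c41 rim1 [0.4622 0.0764 0.046 ] bore [0.4624 0.0757 0.0458] 0.0
c52 rim1 [ 0.4455 -0.0649  0.06  ] bore [ 0.4455 -0.0657  0.058 ] 0.0
c26 rim1 [ 0.4682 -0.1895  0.034 ] bore [ 0.4678 -0.1903  0.0329] 0.0001
p52 spacing 0.0669 yaw 4.4
p41 spacing 0.0589 yaw 8.8
p33 spacing 0.0515 yaw 18.6
p26 spacing 0.0457 yaw 14.9
```

The measured heights of 37.5, 45.8, 58 and 32.9 mm match the sizes given, and so do the block spacings. I'll start with collet_26.

Run:
```python
from go import *
if transfer("26",.0175,.026,.016,.07): 
    p=np.load("plan.npz")["p26"]
    arm.move_to([p[0],p[1]-.085,.25],R(0));arm.sleep(.1);im,c=snap("wrist","a26")
    u,v=project(c,[[p[0],p[1],.04]])[0].astype(int);cv2.imwrite("pics/a26c.png",cv2.resize(cv2.cvtColor(im[max(v-60,0):v+60,u-80:u+80],cv2.COLOR_RGB2BGR),None,fx=3,fy=3))
```

```text
26 width 0.0246 F 30.0 t 20.1333
force [-0.4  0.2 -0.6] w 0.0246 [0.6119 0.2359 0.0363]
t 25.6417
```

View pics/a26c.png

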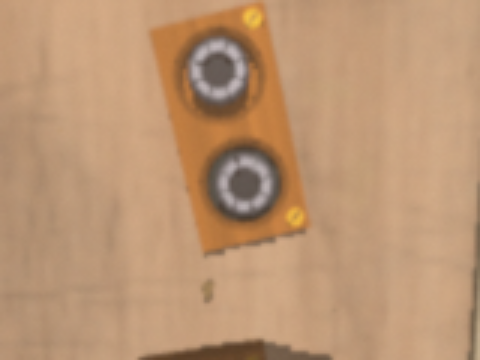

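collet_26 stands upright and centred in its pocket, at (245,180) in the crop. Now the other three.

Run:
```python
from go import *
ok=transfer("33",.0195,.033,.014,.075) and transfer("41",.021,.041,.012,.08) and transfer("52",.027,.052,.010,.088)
T=[]
if ok:
    q=np.load("plan.npz")
    for k in("33","52","41","26"):
        p=q["p"+k];arm.move_to([p[0],p[1]-.085,.25],R(0));arm.sleep(.1);im,c=snap("wrist","f"+k)
        u,v=project(c,[[p[0],p[1],.04]])[0].astype(int);T.append(cv2.resize(cv2.cvtColor(im[max(v-50,0):max(v-50,0)+100,u-50:u+50],cv2.COLOR_RGB2BGR),(300,300)))
        cv2.imwrite("pics/fin.png",np.vstack([np.hstack((T+T+T+T)[:2]),np.hstack((T[2:]+T+T)[:2])]))
snap("scene","s1");print(arm.current_t())
```

```text
33 width 0.0317 F 30.0 t 29.6083
force [ 0.4 -0.7 -1.3] w 0.0319 [ 0.605  -0.2796  0.0363]
t 35.3167
41 width 0.0398 F 30.0 t 39.0583
force [-0.  -0.6 -1.7] w 0.04 [0.6041 0.0675 0.0358]
t 43.5333
52 width 0.0511 F 30.0 t 46.6167
force [ 1.  -0.1 -3.4] w 0.0511 [ 0.62   -0.1328  0.0397]
t 51.1083
54.9167
```

View pics/fin.png

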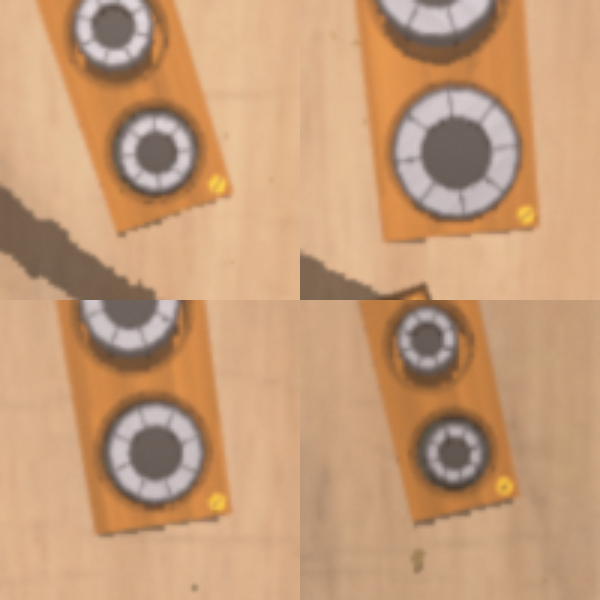

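View pics/s1.png

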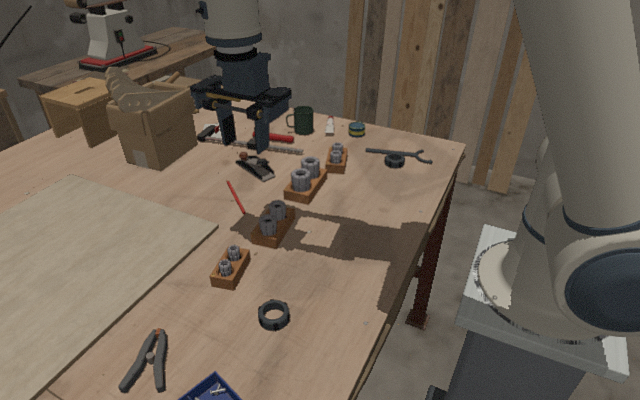

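All four collets are centred and upright, at pair heights matching their neighbours. The nuts are still at (274,315) and (395,160), and the arm is clear of everything.

```bash
python3 -c "
from rig import arm
print(arm.sign_off())"
```

```text
the job is handed in; nothing more can be done
None
```

All four collets stand upright in their own pockets, both nuts look unmoved in the final picture, and the job was handed in at about 55 s; sign-off returned no verdict.

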